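# Set the tube roller to speed five and start it

### The arm

A 7-joint arm with a two-finger parallel gripper is mounted at the origin on the work surface. World frame = base frame: x ahead of the robot, y to its left, z up, the work surface at z = 0. Lengths are in m, angles in rad, forces in N, time in s.
With the tool pointing down it reaches from about 0.425 to 0.925 m from the base axis. Payload 6.8 kg.
Tool frame: the origin (TCP) lies on the front face of the gripper's body, between the roots of the fingers; the fingertips stand 73 mm ahead of it and the grasp point (between the pads) lies r.pinch_z ahead of it (r.pinch_z is the distance from the TCP to the grasp point, in m); z points along the fingers, y is the direction in which the jaws open and shut (so a half turn about z gives the same grasp; the last joint's range is limited). The gripper opens to 85 mm and grips with 20 to 120 N. Pads are 22 mm wide; open, the fingers measure 114 mm over their backs; the gripper's body (76 mm by 85 mm) begins 54 mm behind the grasp point. The pads swing forward as they close: fully open they stand 13 mm farther back than shut.
Start: joints at [1.14, 0.477, 0.022, 1.555, -0.011, 1.109, -0.083], TCP at [0.214, -0.64, 0.304] pointing down, gripper open.
Joint ranges: [-2.96, 2.96], [-0.34, 2.1], [-1.41, 1.46], [0.24, 2.44], [-1.37, 4.51], [0.17, 1.92], [-2.96, 2.96]. Speed limits (rad/s): [2.39, 2.39, 3.14, 3.14, 3.14, 3.14, 3.14].

### API

Orientations are given as a rotation vector (axis times angle).
In Python, from bench import readout, grab_frame, r, search_frame, masks_of, tip_of gives the robot as it stands.
- The arm moves only by the tool step_arm, never from a script. Its argument "commands" is a list of rows, each a list of 7 numbers: the shift along the tool's x, y, z as a fraction of full scale, then the turn, a rotation vector about the tool's x, y, z as a fraction of full scale, then the gripper's target within -1 to 1 (shut at 1, half-way at 0, fully open at -1). In form: [[tx, ty, tz, ax, ay, az, hand], ...]. A call has exactly 10 rows; each row is the pose to reach, as a shift and turn from the pose measured when the call began, along the tool's axes at that moment, turning the shorter way round; what a row does not reach only later rows make up. Full scale, the value 1, is 500 mm for a shift and 360 degrees for a turn. A row lasts 1/8 s, in which the tool goes at most 62.5 mm and 10.7 degrees, less where a joint would pass 70% of its speed; a pose out of reach is approached as far as the arm can. A call with a number of a shift or a turn outside -1 to 1 is refused whole. A call with a gripper value outside its range is refused whole. The fingers move at their own pace and stop on an object; "newtons" is the grip in N (left out, the last holds). Time passes only in rows, so rows that repeat a pose let the fingers close, or fill a call up. It gives the time, the measured TCP pose, the force and the opening at its end, in the units of the state.
- readout.get_obs(): the state, without advancing time (a new reading comes with each control period).
- grab_frame(name): name is "scene" or "side" or "wrist"; returns a dict with "img" (400x640x3 uint8, red, green, blue), "K" (3x3 intrinsics, pixels), "world_to_cam" (4x4, takes a point from world to camera coordinates). Camera axes: x right, y down, z forward; pixel columns grow to the right and rows downward; lengths in m; the calibration is good to about 2 mm. A picture is of the moment at which its call begins. There is no depth.
- r.hand_in(): hands the job in, once; it reports no verdict.
Trained networks look in a picture, given as the dict that the camera call returned (one of the last four; its "shot" number tells which), for a name from the list of things; names that differ only in an ending like _2 or _b are one class to them, and where a whole thing is asked for, a point or a joint stands for the part that bears it (a point fixed in the world has none). Each returns a list of dicts, best first, with "p" (0 to 1); they miss things now and then, are a little off and sometimes report something else, mostly with a low value. They report only what shows in the picture. A call takes as long as a camera call.
- search_frame(thing, picture): "extent" ([centre column, centre row, width, height] in pixels, round what is visible of it).
- masks_of(thing, picture): "pixels" (400x640 bool, what is visible of it) and "extent" ([centre column, centre row, width, height] in pixels, round what is visible of it).
- tip_of(thing, picture): "point" ([column, row] in pixels: a listed point, or the origin of a listed thing).
The state is a dict: "clock": time; "joints": joint angles; "qvel": joint speeds; "tau": joint torques, N m; "tcp_pos": TCP position; "orientation": TCP orientation; "contact_force": force on the tool from outside, world axes, zero at the start; "moment": the same for the moment, N m; "grip_width": finger opening in m.
Only numpy, scipy, OpenCV 4.12 (cv2) and the standard library are available. Lean on these libraries where they do the work, as an engineer would, in place of code of your own. Each camera call takes 0.05 s, during which the arm holds its last target. There are 200 camera calls.

### The job

Set the blood-tube roller mixer to speed five: push the wing of its selector round clockwise with a fingertip, click by click, until it rests in the click at the fifth white dot after the red off dot, and only then press the green start button fully down with a fingertip and let go. Work gently, without gripping the selector, and leave the two blood tubes, the specimen cup and the slide box where they are.

Things in the scene. Friction and masses are not known exactly. Their poses are not given: they have to be found in the camera images.
- mixer: Fixed white tube roller mixer, 200 (x) by 400 (y) mm; origin at the centre of its underside, on the bench, z up; -x side faces the robot at yaw 0. At y < 50 mm: five rollers along y (tops 88 mm above the bench; end wall at y = -200, 98 mm high). At y = 50 to 200 mm: flat grey control panel, 80 mm above the bench, with selector (axis x = -35, y = 125 mm) and start button (x = 62, y = 125 mm).
- red_dot (a point): Red off dot, flat on the panel, 60 mm from the selector axis, in the direction 120 deg counter-clockwise (from above) from the mixer's +x. Eight white dots (speeds 1 to 8) follow on the same circle, each 30 deg further clockwise; the fifth lies at -30 deg from the mixer's +x.
- selector (a joint): Selector angle in rad: 0 = wing at the red dot, growing clockwise from above, 0.5236 (30 deg) per click: speed k is at 0.5236 k; stops just beyond 0 and 4.19. Starts in one of clicks 0 to 3. Leaving a notch takes about 0.06 to 0.1 N m (1.5 to 3 N at 38 mm from the axis); past halfway it springs by itself into the next notch and stays.
- wing: The selector's single black wing with a white line on top: bar 11 mm thick, 28 mm tall (88 to 116 mm above the bench), from the axis to 50 mm out; turns with selector. Origin on the axis, 81 mm above the bench; +x points out along the wing (pointer), z up. Hub of radius 13 mm on the axis, 34 mm tall, on a flat 20 mm radius collar.
- selector_axis (a point): Point on the vertical selector axis at the wing's mid-height, 102 mm above the bench, 22 mm above the panel.
- wing_tip (a point): Middle of the outer end of the wing, 50 mm from the selector axis, 102 mm above the bench.
- start_button (a joint): Travel of the green spring start button in m: 0 = up, 0.006 = fully pressed; it takes about 5 N and springs back when let go.
- start_button_top (a point): Centre of the top of the green round start button (radius 15 mm), which is pressed straight down.
- tube_a: Loose blood tube, 16 mm diameter, 100 mm long, violet cap, lying in a groove between two rollers; origin under its middle, long axis y. Leave alone.
- tube_b: The same with a red cap. Leave alone.
- cup: Loose specimen cup with yellow lid, 52 mm diameter, 60 mm tall, standing on the bench beside the control panel; origin at the centre of its underside. Leave alone.
- slide_box: Loose blue slide box with white lid, 90 by 100 by 33 mm, on the bench at the mixer's far (-y) end; origin at the centre of its underside. Leave alone.

How it is judged:
On the way, in this order (a step that is already met when the one before it is completed fails the run):
1. the selector rests in the fifth click (value of joint selector between 2.508 and 2.728 rad and velocity of joint selector between -0.1 and 0.1 rad/s), for 0.2 s.
2. the start button is pressed down (value of joint start_button above 0.0045 m), for 0.02 s.
At the end, for the whole second after the job is handed in: the selector rests at speed 5 (2.618 rad, within 0.11 rad), the start button was pressed after that (at least 4.5 of its 6 mm) and is up again, and the tubes, cup and slide box are within 15 mm of where they stood (value of joint selector between 2.508 and 2.728 rad and value of joint start_button below 0.001 m and distance of each of tube_a, tube_b, cup, slide_box from where it was at the start of the episode below 0.015 m); the robot touches nothing.
It fails at once if the start button is pressed while the selector is not at speed 5 (value of joint start_button above 0.003 m and (value of joint selector below 2.468 rad or value of joint selector above 2.768 rad)).
It fails at once if the selector's wing is gripped or forced (more than 25 N) (contact force between the fingers and wing above 25 N).
It fails at once if a tube, the cup or the slide box is lifted, carried or shifted by more than 15 mm (distance of any of tube_a, tube_b, cup, slide_box from where it was at the start of the episode above 0.015 m).
It also fails if it takes over 48 s, if anything falls off the work surface, if the arm or the gripper's body presses on something with over 40 N, if the wrist force passes 120 N, or if a joint passes its speed limit or range.

## Working session

There is one attempt and no reset: what is moved stays moved. The work goes in short steps, Python scripts to look and compute and a tool call to move; the robot and the scene stay as the last step left them, time stands still between calls to the robot, and variables do not carry over. Pictures are saved under pics/ and viewed, about 8 in all and at most 12, crops included, and the job is handed in when it is done.

Besides the shell and the picture viewer there is one more tool, called after "Emit:" by a JSON object that holds its "op" and its "data". step_arm: Moves the arm, as the interface text tells. Its arguments: {"type":"object","properties":{"commands":{"type":"array"},"newtons":{"type":"number"}},"required":["commands"]}

```bash
mkdir -p pics; cat > h.py <<'E'
import numpy as np, cv2
from scipy.spatial.transform import Rotation as R
from bench import readout, grab_frame, r, search_frame, masks_of, tip_of
def ray(f,px):
    T=np.array(f["world_to_cam"]);K=np.array(f["K"])
    d=T[:3,:3].T@np.linalg.solve(K,[px[0],px[1],1]);c=-T[:3,:3].T@T[:3,3];return c,d
def atz(f,px,z):
    c,d=ray(f,px);return c+d*(z-c[2])/d[2]
def proj(f,p):
    T=np.array(f["world_to_cam"]);q=np.array(f["K"])@(T[:3,:3]@p+T[:3,3]);return q[:2]/q[2]
def save(f,n): cv2.imwrite(f"pics/{n}.png",f["img"][:,:,::-1])
E
python3 - <<'E'
from h import *
o=readout.get_obs();print(o["clock"],o["tcp_pos"],o["orientation"],o["contact_force"],r.pinch_z)
print(R.from_rotvec(o["orientation"]).as_matrix().round(3))
Z=dict(red_dot=.08,selector_axis=.102,wing_tip=.102,start_button_top=.09,mixer=0,wing=.081,cup=0,slide_box=0)
for n in ["scene","side"]:
    f=grab_frame(n);save(f,n)
    for t,z in Z.items():
        for d in tip_of(t,f)[:1]: print(n,t,round(d["p"],2),np.round(d["point"],1),atz(f,d["point"],z).round(4))
E
```

```text
0.0 [ 0.21394355 -0.63970936  0.30292428] [-3.09901953e+00 -5.04494916e-01  6.77872946e-04] [0.09844887 0.32461216 0.1104288 ] 0.0539
[[ 0.948  0.317 -0.001]
 [ 0.317 -0.948  0.002]
 [-0.    -0.002 -1.   ]]
scene red_dot 0.79 [370.4 184.2] [0.4358 0.0147 0.08  ]
scene selector_axis 0.66 [350.4 185.7] [ 0.4912 -0.0102  0.102 ]
scene wing_tip 0.83 [358.7 193.1] [0.4967 0.0204 0.102 ]
scene start_button_top 0.56 [333.5 210.2] [0.5723 0.0026 0.09  ]
scene mixer 0.93 [300.1 203.7] [ 0.5609 -0.123   0.    ]
scene wing 0.56 [347.2 190.1] [ 0.493  -0.0173  0.081 ]
scene cup 0.62 [398.6 233.4] [0.4619 0.1365 0.    ]
scene slide_box 0.63 [199.9 181.7] [ 0.6947 -0.3947  0.    ]
side red_dot 0.56 [271.5 192.5] [0.4434 0.0029 0.08  ]
side selector_axis 0.67 [287.5 189.8] [ 0.4847 -0.0223  0.102 ]
side wing_tip 0.57 [292.7 179.7] [0.5029 0.0224 0.102 ]
side start_button_top 0.61 [322.2 181.1] [0.5831 0.0212 0.09  ]
side mixer 0.88 [321.9 243.8] [ 0.5582 -0.1294  0.    ]
side wing 0.65 [289.2 199.7] [ 0.4868 -0.0375  0.081 ]
side cup 0.53 [275.2 185.9] [0.4581 0.148  0.    ]
side slide_box 0.75 [408.9 326.7] [ 0.6947 -0.4008  0.    ]
```

```bash
python3 -c "
import cv2,numpy as np
a=cv2.imread('pics/scene.png');b=cv2.imread('pics/side.png')
cv2.imwrite('pics/both.png',cv2.resize(np.vstack([a,b]),(480,600)))"
```

```text
(no output)
```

View pics/scene.png

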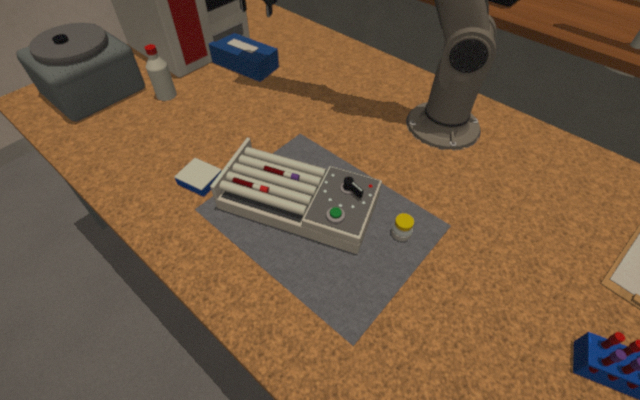

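The scene view shows the mixer on the grey mat, with the selector at (350,186), the red dot at (370,184), the button at (334,212) and the cup at (404,227). The selector seems to be in click 2 and the mixer yaw is about 17°. I'll move above it and shut the fingers on the way.

Emit:
{"op": "step_arm", "data": {"commands": [[0.9,-0.9,0,0,0,0,1],[0.9,-0.9,0,0,0,0,1],[0.9,-0.9,0,0,0,0,1],[0.9,-0.9,0,0,0,0,1],[0.9,-0.9,0,0,0,0,1],[0.9,-0.9,0,0,0,0,1],[0.9,-0.9,0,0,0,0,1],[0.9,-0.9,0,0,0,0,1],[0.9,-0.9,0,0,0,0,1],[0.9,-0.9,0,0,0,0,1]], "newtons": 20}}

```text
clock: 2.15
tcp_pos: [0.4938, -0.0791, 0.3044]
orientation: [3.1, 0.504, 0.002]
contact_force: [1.4, -0.7, 0.6]
grip_width: 0.0001
```

```bash
cat > look.py <<'E'
import sys
from h import *
o=readout.get_obs();print(o["clock"],o["tcp_pos"].round(4),o["contact_force"],o["grip_width"])
print(R.from_rotvec(o["orientation"]).as_matrix().round(3))
Z=dict(red_dot=.08,selector_axis=.102,wing_tip=.102,start_button_top=.09,wing=.081)
f=grab_frame("wrist");save(f,sys.argv[1]);print(-np.array(f["world_to_cam"])[:3,:3].T@np.array(f["world_to_cam"])[:3,3])
for t,z in Z.items():
    for d in tip_of(t,f)[:1]: print(t,round(d["p"],2),np.round(d["point"],1),atz(f,d["point"],z).round(4))
E
python3 look.py w1
```

```text
2.15 [ 0.4938 -0.0791  0.3044] [ 1.44226213 -0.6629202   0.59136062] 0.00013733326669180065
[[ 0.948  0.317  0.001]
 [ 0.317 -0.948 -0.   ]
 [ 0.001  0.001 -1.   ]]
[ 0.57242252 -0.05126606  0.37429895]
red_dot 0.84 [214.4 204.6] [0.4382 0.0162 0.08  ]
selector_axis 0.92 [255.8 180.2] [ 0.4857 -0.0217  0.102 ]
wing_tip 0.61 [206.4 151.3] [0.4983 0.0296 0.102 ]
start_button_top 0.95 [241.   66.3] [0.58   0.0191 0.09  ]
wing 0.92 [256.3 171.6] [ 0.4882 -0.0176  0.081 ]
```

View pics/w1.png

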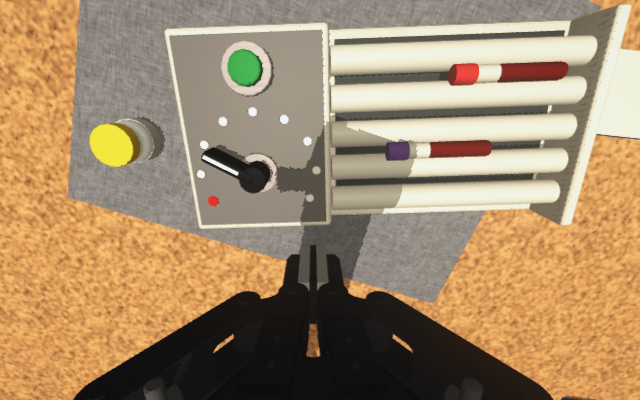

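The wrist view shows the wing pointing at white dot 2 (204,145). The red dot is at (213,201), the fifth dot at (284,119), the button at (244,67), and the shut fingertips near (313,250). Next I'll fit the dot pattern to get an exact position.

```bash
python3 - <<'E'
from h import *
f=grab_frame("wrist")
px=[(213,201),(200,174),(204,145),(222.5,121),(252,112),(284,119),(307,141),(316,170),(310,198)]
W=np.array([atz(f,p,.08)[:2] for p in px])
a=np.radians(120-30*np.arange(9));L=.06*np.c_[np.cos(a),np.sin(a)]
M,_=cv2.estimateAffinePartial2D(L,W); 
U,S,V=np.linalg.svd((W-W.mean(0)).T@(L-L.mean(0)));Q=U@V;c=W.mean(0)-Q@L.mean(0)
print("yaw",np.degrees(np.arctan2(Q[1,0],Q[0,0])),"axis",c,"resid",np.abs(L@Q.T+c-W).max(), M)
print("btn",c+Q@[.097,0], "K",f["K"][0][0])
o=readout.get_obs();T=R.from_rotvec(o["orientation"]).as_matrix()
for y in (-.02,-.015,-.01,0,.01,.02): print(y,proj(f,o["tcp_pos"]+T@[0,y,.073]).round(1), proj(f,o["tcp_pos"]+T@[.011,y,.073]).round(1))
E
python3 -c "
import cv2;a=cv2.imread('pics/w1.png')[230:350,250:380];cv2.imwrite('pics/c.png',cv2.resize(a,None,fx=5,fy=5))"
```

```text
yaw 20.434598061892913 axis [ 0.48671154 -0.02270538] resid 0.0008866989919782894 [[ 0.94100328 -0.35060285  0.48663992]
 [ 0.35060285  0.94100328 -0.02273206]]
btn [0.57760746 0.011161  ] K 289.0273464147706
-0.02 [280.6 258.3] [279.8 240.6]
-0.015 [289.5 258.3] [288.9 240.6]
-0.01 [298.4 258.3] [298.  240.6]
0 [316.2 258.3] [316.3 240.7]
0.01 [334.  258.3] [334.5 240.7]
0.02 [351.8 258.3] [352.7 240.7]
```

View pics/c.png

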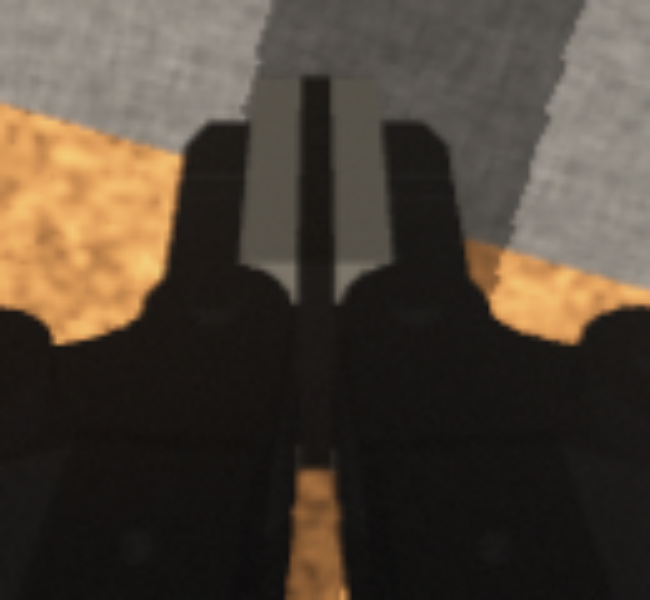

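The crop shows the shut fingertips: grey and black pads about ±8 mm in the jaw direction, with black fingers out to about ±16 mm further back. The axis is at (0.4867, -0.0227) and the yaw is 20.4°. I'll push with the tool's -x pad face, keeping tool y along the wing, and turn the tool while moving above the start point.

Emit:
{"op": "step_arm", "data": {"commands": [[0.008,-0.206,0.1,0,0,-0.422,1],[0.008,-0.206,0.1,0,0,-0.422,1],[0.008,-0.206,0.1,0,0,-0.422,1],[0.008,-0.206,0.1,0,0,-0.422,1],[0.008,-0.206,0.1,0,0,-0.422,1],[0.008,-0.206,0.1,0,0,-0.422,1],[0.008,-0.206,0.1,0,0,-0.422,1],[0.008,-0.206,0.1,0,0,-0.422,1],[0.008,-0.206,0.1,0,0,-0.422,1],[0.008,-0.206,0.1,0,0,-0.422,1]]}}

```text
clock: 3.75
tcp_pos: [0.4637, 0.0146, 0.2537]
orientation: [-1.424, -2.8, 0.002]
contact_force: [0.3, 0.5, -0.1]
grip_width: -0.0001
```

```bash
cat > plan.py <<'E'
# args: z then list of theta_local:d(mm)  -> rows
import sys
from h import *
o=readout.get_obs();T=R.from_rotvec(o["orientation"]);p0=np.array(o["tcp_pos"])
print("t",o["clock"],"j",np.round(o["joints"],2),"F",np.round(o["contact_force"],1),"tcp",p0.round(4),"yaw",np.degrees(np.arctan2(*T.as_matrix()[[1,0],0])).round(1))
c=np.array([.4867,-.0227]);yaw=20.4;z=float(sys.argv[1])
for a in sys.argv[2:]:
    th,d=map(float,a.split(":"));t=np.radians(th+yaw);u=np.array([np.cos(t),np.sin(t)]);p=np.array([u[1],-u[0]])
    g=np.r_[c+.038*u-d/1000*p,z];G=R.from_matrix(np.c_[np.r_[-p,0],np.r_[-u[1]*0+(-u),0]*-1,[0,0,-1]]) 
    M=np.c_[np.r_[-p,0],np.cross([0,0,-1],np.r_[-p,0]),[0,0,-1]];G=R.from_matrix(M)
    s=T.inv().apply(g-p0)/.5;w=(T.inv()*G).as_rotvec()/(2*np.pi)
    print(a,g.round(3),np.r_[s,w].round(4).tolist())
E
sed -i '/G=R.from_matrix(np.c_\[/s/;G=R.*$//' plan.py
python3 plan.py .25 60:28; python3 plan.py .168 60:28
```

```text
t 3.75 j [ 0.44  0.26 -0.7   2.06  0.22  0.89  0.26] F [ 0.3  0.5 -0.1] tcp [0.4637 0.0146 0.2537] yaw 126.1
60:28 [0.465 0.019 0.25 ] [0.0057, 0.0085, 0.0074, -0.0002, 0.0, -0.1231]
t 3.75 j [ 0.44  0.26 -0.7   2.06  0.22  0.89  0.26] F [ 0.3  0.5 -0.1] tcp [0.4637 0.0146 0.2537] yaw 126.1
60:28 [0.465 0.019 0.168] [0.0058, 0.0087, 0.1714, -0.0002, 0.0, -0.1231]
```

Emit:
{"op": "step_arm", "data": {"commands": [[0.006,0.009,0.02,0,0,-0.123,1],[0.006,0.009,0.02,0,0,-0.123,1],[0.006,0.009,0.02,0,0,-0.123,1],[0.006,0.009,0.02,0,0,-0.123,1],[0.006,0.009,0.06,0,0,-0.123,1],[0.006,0.009,0.1,0,0,-0.123,1],[0.006,0.009,0.14,0,0,-0.123,1],[0.006,0.009,0.172,0,0,-0.123,1],[0.006,0.009,0.172,0,0,-0.123,1],[0.006,0.009,0.172,0,0,-0.123,1]]}}

```text
clock: 5.0
tcp_pos: [0.4658, 0.0194, 0.1682]
orientation: [0.265, 3.13, -0.002]
contact_force: [-0.5, 1.5, -0.4]
grip_width: -0.0002
```

```bash
python3 plan.py .168 60:22 60:17 55:16.5 50:16.5 45:16.5 40:16.5 35:16.5 30:16.5
python3 - <<'E'
from h import *
f=grab_frame("wrist");save(f,"w2")
E
```

```text
t 5.0 j [ 0.46  0.44 -0.76  2.12  0.44  0.75  0.81] F [-0.5  1.5 -0.4] tcp [0.4658 0.0194 0.1682] yaw 170.3
60:22 [0.471 0.018 0.168] [-0.0112, -0.0001, 0.0004, -0.0002, 0.0, -0.0002]
60:17 [0.476 0.018 0.168] [-0.0212, -0.0001, 0.0004, -0.0002, 0.0, -0.0002]
55:16.5 [0.48  0.018 0.168] [-0.0289, 0.0025, 0.0004, -0.0002, 0.0, 0.0137]
50:16.5 [0.484 0.019 0.168] [-0.0359, 0.0045, 0.0004, -0.0002, 0.0001, 0.0276]
45:16.5 [0.488 0.019 0.168] [-0.043, 0.0059, 0.0004, -0.0002, 0.0001, 0.0415]
40:16.5 [0.491 0.018 0.168] [-0.0502, 0.0067, 0.0004, -0.0002, 0.0001, 0.0554]
35:16.5 [0.495 0.018 0.168] [-0.0574, 0.0068, 0.0004, -0.0002, 0.0001, 0.0693]
30:16.5 [0.498 0.017 0.168] [-0.0646, 0.0063, 0.0004, -0.0002, 0.0001, 0.0832]
```

View pics/w2.png

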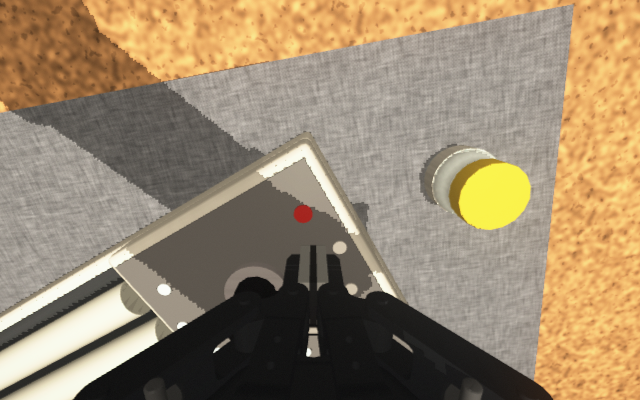

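The fingertips are down beside the wing with no contact, next to the red dot at (303,213) and the hub at (255,285). Now I'll push to click 3, stopping just short of the notch.

Emit:
{"op": "step_arm", "data": {"commands": [[-0.011,0,0,0,0,0,1],[-0.021,0,0,0,0,0,1],[-0.025,0.001,0,0,0,0.007,1],[-0.029,0.0025,0,0,0,0.014,1],[-0.036,0.0045,0,0,0,0.028,1],[-0.043,0.006,0,0,0,0.042,1],[-0.05,0.007,0,0,0,0.055,1],[-0.057,0.007,0,0,0,0.069,1],[-0.062,0.0065,0,0,0,0.079,1],[-0.062,0.0065,0,0,0,0.079,1]]}}

```text
clock: 6.3
tcp_pos: [0.4976, 0.0175, 0.1686]
orientation: [1.024, 2.968, -0.001]
contact_force: [-0.4, 0.4, -0.2]
grip_width: 0.0003
```

```bash
cat > wing.py <<'E'
from h import *
for n in ("scene","side"):
    f=grab_frame(n)
    d=tip_of("wing_tip",f)
    if d:
        q=atz(f,d[0]["point"],.102)[:2]-[.4867,-.0227];print(n,round(d[0]["p"],2),"local ang",round(np.degrees(np.arctan2(q[1],q[0]))-20.4,1),"rad",np.hypot(*q).round(3))
    e=[proj(f,np.r_[.4867,-.0227,.1])]
    x,y=np.round(e[0]).astype(int);cv2.imwrite(f"pics/z_{n}.png",cv2.resize(f["img"][y-32:y+32,x-40:x+40,::-1],None,fx=5,fy=5,interpolation=cv2.INTER_CUBIC))
a=[cv2.imread(f"pics/z_{n}.png") for n in("scene","side")];cv2.imwrite("pics/z.png",np.hstack(a))
E
python3 wing.py; python3 plan.py .168 30:17 25:16.5 20:16.5 15:16.5 10:16.5 5:16.5 2:16.5
```

```text
scene 0.49 local ang 29.9 rad 0.049
side 0.68 local ang 12.6 rad 0.047
t 6.5 j [ 0.36  0.45 -0.63  2.06  0.38  0.75  0.39] F [0.5 0.1 0.6] tcp [0.497  0.0176 0.1684] yaw 142.0
30:17 [0.498 0.017 0.168] [-0.0015, 0.0007, 0.0008, -0.0001, 0.0002, 0.0043]
25:16.5 [0.502 0.016 0.168] [-0.0093, 0.0031, 0.0008, -0.0001, 0.0002, 0.0182]
20:16.5 [0.505 0.014 0.168] [-0.0163, 0.0049, 0.0008, -0.0001, 0.0002, 0.0321]
15:16.5 [0.508 0.013 0.168] [-0.0234, 0.0061, 0.0008, -0.0001, 0.0002, 0.046]
10:16.5 [0.511 0.011 0.168] [-0.0306, 0.0067, 0.0008, -0.0001, 0.0002, 0.0599]
5:16.5 [0.514 0.009 0.168] [-0.0379, 0.0066, 0.0008, -0.0001, 0.0002, 0.0738]
2:16.5 [0.516 0.007 0.168] [-0.0422, 0.0062, 0.0008, -0.0001, 0.0002, 0.0821]
```

View pics/z.png

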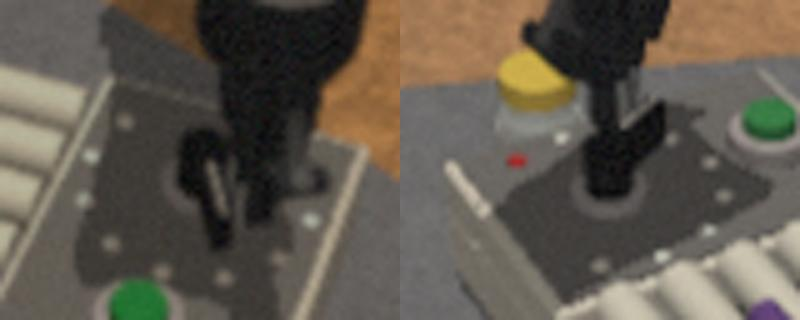

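Both crops show the wing free of the finger, pointing at about local 30°, which is click 3. Contact force is near 0. On to click 4.

Emit:
{"op": "step_arm", "data": {"commands": [[-0.002,0.001,0,0,0,0.004,1],[-0.006,0.002,0,0,0,0.011,1],[-0.009,0.003,0,0,0,0.018,1],[-0.013,0.004,0,0,0,0.025,1],[-0.0165,0.005,0,0,0,0.032,1],[-0.0235,0.006,0,0,0,0.046,1],[-0.0305,0.0067,0,0,0,0.06,1],[-0.038,0.0066,0,0,0,0.074,1],[-0.041,0.0064,0,0,0,0.08,1],[-0.041,0.0064,0,0,0,0.08,1]]}}

```text
clock: 7.75
tcp_pos: [0.5153, 0.0072, 0.1685]
orientation: [1.729, 2.621, -0.001]
contact_force: [0.0, 0.1, -0.3]
grip_width: 0.0001
```

```bash
python3 wing.py; python3 plan.py .168 0:17 -5:16.5 -10:16.5 -15:16.5 -20:16.5 -25:16.5 -27:16.5
```

```text
scene 0.44 local ang 4.0 rad 0.055
side 0.79 local ang 5.4 rad 0.049
t 7.95 j [ 0.28  0.44 -0.51  2.02  0.31  0.75 -0.02] F [0.1 0.5 0.2] tcp [0.5151 0.0075 0.1684] yaw 113.2
0:17 [0.516 0.006 0.168] [-0.0029, 0.0016, 0.0008, -0.0, 0.0002, 0.0078]
-5:16.5 [0.519 0.003 0.168] [-0.0107, 0.0038, 0.0008, -0.0, 0.0002, 0.0217]
-10:16.5 [0.521 0.    0.168] [-0.0178, 0.0055, 0.0008, 0.0, 0.0002, 0.0356]
-15:16.5 [ 0.523 -0.003  0.168] [-0.0249, 0.0065, 0.0009, 0.0, 0.0002, 0.0494]
-20:16.5 [ 0.525 -0.006  0.168] [-0.0321, 0.0069, 0.0009, 0.0, 0.0002, 0.0633]
-25:16.5 [ 0.526 -0.009  0.168] [-0.0394, 0.0067, 0.0009, 0.0, 0.0002, 0.0772]
-27:16.5 [ 0.526 -0.011  0.168] [-0.0422, 0.0064, 0.0009, 0.0, 0.0002, 0.0828]
```

View pics/z.png

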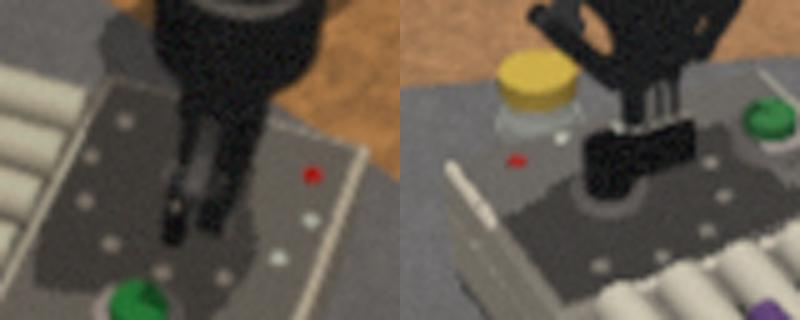

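The wing now points at dot 4 (162,270 in the left crop). I'll push the last click, stopping short so the spring seats it.

Emit:
{"op": "step_arm", "data": {"commands": [[-0.003,0.002,0,0,0,0.008,1],[-0.007,0.003,0,0,0,0.015,1],[-0.011,0.004,0,0,0,0.022,1],[-0.0145,0.005,0,0,0,0.029,1],[-0.018,0.0055,0,0,0,0.036,1],[-0.025,0.0065,0,0,0,0.049,1],[-0.032,0.007,0,0,0,0.063,1],[-0.038,0.0067,0,0,0,0.075,1],[-0.038,0.0067,0,0,0,0.075,1],[-0.038,0.0067,0,0,0,0.075,1]]}}

```text
clock: 9.2
tcp_pos: [0.5257, -0.0088, 0.1684]
orientation: [2.292, 2.147, -0.001]
contact_force: [-0.7, 0.3, 0.9]
grip_width: 0.0001
```

```bash
python3 wing.py; python3 plan.py .25 -27:35
```

```text
scene 0.66 local ang -30.5 rad 0.05
side 0.66 local ang -31.0 rad 0.051
t 9.4 j [ 0.21  0.44 -0.39  2.01  0.24  0.74 -0.39] F [-0.3 -0.4  0.3] tcp [ 0.5256 -0.0087  0.1684] yaw 86.2
-27:35 [0.528 0.008 0.25 ] [0.0328, 0.0036, -0.1632, 0.0001, 0.0002, 0.0078]
```

View pics/z.png

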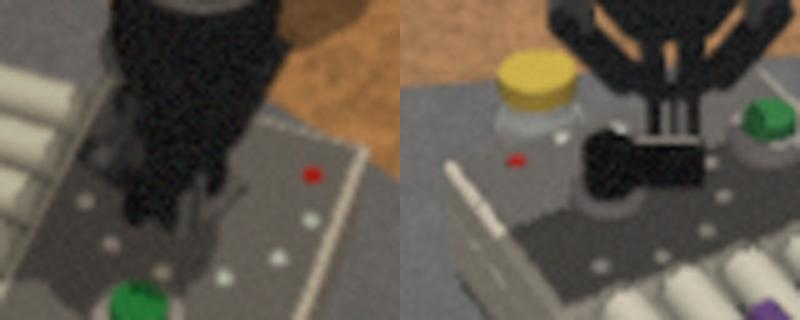

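The wing reads about -30.5° local from both cameras, which is click 5, with no contact force. I'll back away, lift, and go above the button.

Emit:
{"op": "step_arm", "data": {"commands": [[0.02,0,0,0,0,0,1],[0.035,0,0,0,0,0,1],[0.035,0,-0.06,0,0,0,1],[0.035,0,-0.12,0,0,0,1],[0.04,0.03,-0.12,0,0,0,1],[0.047,0.101,-0.12,0,0,0,1],[0.047,0.101,-0.12,0,0,0,1],[0.047,0.101,-0.12,0,0,0,1],[0.047,0.101,-0.12,0,0,0,1],[0.047,0.101,-0.12,0,0,0,1]]}}

```text
clock: 10.65
tcp_pos: [0.577, 0.0116, 0.2283]
orientation: [2.292, 2.147, -0.002]
contact_force: [0.2, 0.1, -1.2]
grip_width: 0.0
```

```bash
python3 wing.py; python3 look.py w3
python3 - <<'E'
from h import *
for n in ("scene","side"):
    f=grab_frame(n)
    for d in tip_of("start_button_top",f)[:1]: print(n,d["p"],atz(f,d["point"],.09))
    for t in ("tube","cup","slide_box"):
        for d in tip_of({"tube":"tube_a"}.get(t,t),f)[:2]: print(t,round(d["p"],2),np.round(d["point"],1),atz(f,d["point"],0).round(3))
E
```

```text
scene 0.7 local ang -28.6 rad 0.053
side 0.8 local ang -27.0 rad 0.05
10.85 [0.5774 0.0115 0.2285] [ 0.43930826 -0.32912672 -0.62888062] 0.00021210955644559016
[[ 0.066  0.998  0.001]
 [ 0.998 -0.066 -0.001]
 [-0.001  0.001 -1.   ]]
[0.58183803 0.09669468 0.29828021]
red_dot 0.89 [149.9 215.1] [0.4439 0.0176 0.08  ]
selector_axis 0.71 [202.7 270.4] [ 0.4875 -0.0232  0.102 ]
wing_tip 0.9 [264.7 274. ] [ 0.5356 -0.0297  0.102 ]
start_button_top 0.56 [314.6 215.1] [0.5778 0.0127 0.09  ]
wing 0.74 [263.6 272.4] [ 0.5298 -0.0416  0.081 ]
scene 0.65 [0.57138767 0.00084406 0.09      ]
tube 0.62 [250.  185.7] [ 0.609 -0.276  0.   ]
cup 0.73 [399.3 232.7] [0.459 0.137 0.   ]
slide_box 0.72 [201.4 181.8] [ 0.692 -0.391  0.   ]
slide_box 0.45 [370.5 184.4] [ 0.373 -0.02   0.   ]
side 0.67 [0.57758953 0.01078528 0.09      ]
tube 0.79 [329.9 234.9] [ 0.584 -0.099  0.   ]
tube 0.7 [370.2 242. ] [ 0.682 -0.142  0.   ]
cup 0.83 [275.5 186.6] [0.459 0.144 0.   ]
slide_box 0.74 [322.7 243. ] [ 0.561 -0.127  0.   ]
slide_box 0.59 [408.2 328. ] [ 0.692 -0.404 -0.   ]
```

View pics/w3.png

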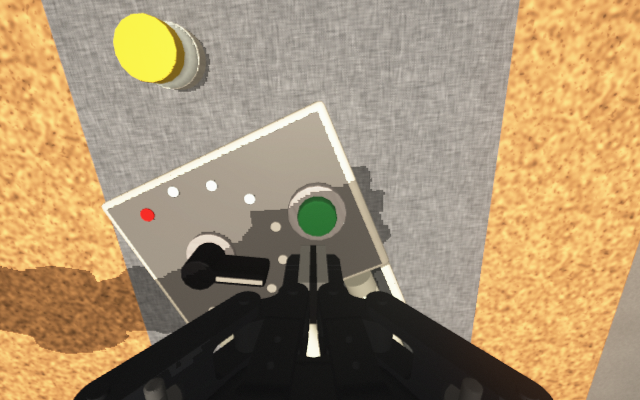

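The view shows the wing at the fifth dot (283,259), with parallax accounted for, and the fingertips over the button at (317,215). I'll descend to just above the button and then press in small steps.

Emit:
{"op": "step_arm", "data": {"commands": [[0,0,0.04,0,0,0,1],[0,0,0.08,0,0,0,1],[0,0,0.11,0,0,0,1],[0,0,0.116,0,0,0,1],[0,0,0.12,0,0,0,1],[0,0,0.124,0,0,0,1],[0,0,0.128,0,0,0,1],[0,0,0.13,0,0,0,1],[0,0,0.13,0,0,0,1],[0,0,0.13,0,0,0,1]]}}

```text
clock: 12.9
tcp_pos: [0.5774, 0.0115, 0.1681]
orientation: [2.292, 2.145, -0.002]
contact_force: [-17.0, -1.6, 39.5]
grip_width: 0.0001
```

```bash
python3 - <<'E'
from h import *
a=[]
for n in ("scene","side"):
    f=grab_frame(n);x,y=np.round(proj(f,np.r_[.5776,.0112,.1])).astype(int)
    a.append(cv2.resize(f["img"][y-32:y+32,x-32:x+32,::-1],None,fx=6,fy=6,interpolation=cv2.INTER_CUBIC))
cv2.imwrite("pics/b.png",np.hstack(a));o=readout.get_obs();print(o["tcp_pos"],o["contact_force"],o["moment"],o["orientation"])
E
```

```text
[0.57738653 0.01154265 0.16809352] [-16.33071233  -2.05778238  38.80816099] [-5.12357426e-01  3.77605974e+00  2.55005381e-03] [ 2.29169474  2.14452718 -0.0024671 ]
```

View pics/b.png

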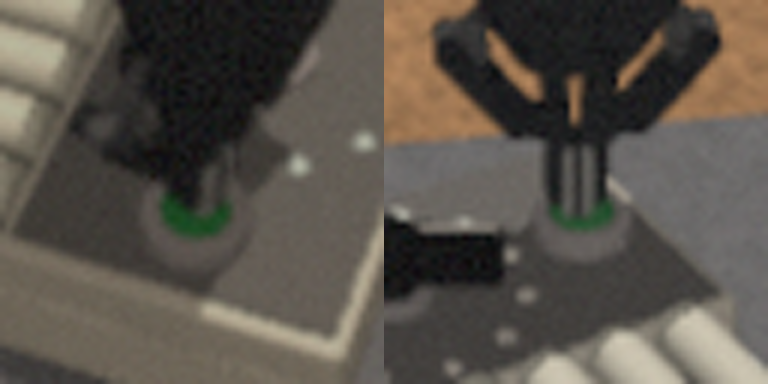

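The fingertips sit on the green cap, which looks nearly flush with its ring, at 39 N. That suggests the button has bottomed. To check the travel, I'll back off 3 mm and see whether the spring force (about 5 N) remains.

Emit:
{"op": "step_arm", "data": {"commands": [[0,0,-0.003,0,0,0,1],[0,0,-0.006,0,0,0,1],[0,0,-0.006,0,0,0,1],[0,0,-0.006,0,0,0,1],[0,0,-0.006,0,0,0,1],[0,0,-0.006,0,0,0,1],[0,0,-0.006,0,0,0,1],[0,0,-0.006,0,0,0,1],[0,0,-0.006,0,0,0,1],[0,0,-0.006,0,0,0,1]]}}

```text
clock: 14.25
tcp_pos: [0.5775, 0.0116, 0.1711]
orientation: [2.292, 2.144, -0.002]
contact_force: [2.7, 1.0, 3.8]
grip_width: 0.0002
```

About 3.8 N remains 3 mm higher, so the button had bottomed on its stop. Releasing and lifting clear.

Emit:
{"op": "step_arm", "data": {"commands": [[0,0,-0.01,0,0,0,1],[0,0,-0.02,0,0,0,1],[0,0,-0.06,0,0,0,1],[0,0,-0.12,0,0,0,1],[0,0,-0.2,0,0,0,1],[0,0,-0.2,0,0,0,1],[0,0,-0.2,0,0,0,1],[0,0,-0.2,0,0,0,1],[0,0,-0.2,0,0,0,1],[0,0,-0.2,0,0,0,1]]}}

```text
clock: 15.5
tcp_pos: [0.5772, 0.0119, 0.2706]
orientation: [2.292, 2.145, -0.003]
contact_force: [-1.1, -0.1, -0.3]
grip_width: -0.0002
```

```bash
python3 wing.py; python3 look.py w4
```

```text
scene 0.8 local ang -29.5 rad 0.056
side 0.54 local ang -31.0 rad 0.051
15.7 [0.5773 0.012  0.271 ] [-0.59987942 -0.42329574  0.49213136] -0.00023650692594527978
[[ 0.066  0.998  0.001]
 [ 0.998 -0.066 -0.003]
 [-0.003  0.001 -1.   ]]
[0.58178046 0.09725897 0.34063183]
red_dot 0.58 [172.4 201. ] [0.4422 0.0152 0.08  ]
selector_axis 0.8 [221.1 240. ] [ 0.49   -0.0183  0.102 ]
wing_tip 0.61 [273.7 246.8] [ 0.5374 -0.0285  0.102 ]
start_button_top 0.6 [312.  198.7] [0.5756 0.0119 0.09  ]
wing 0.56 [226.6 234.4] [ 0.4884 -0.0227  0.081 ]
```

View pics/w4.png

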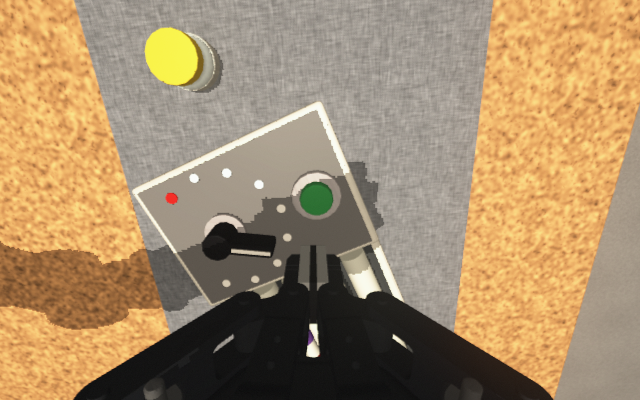

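The wing is still at dot 5 (287,237), the button at (317,197) is clear of the fingers, and the cup hasn't moved. Handing in.

```bash
python3 -c "
from bench import r;print(r.hand_in())"
```

```text
the job is handed in; nothing more can be done
None
```

The mixer is set to speed 5 and started, and I handed the job in at about 16 s of the 48 s allowed. The hand-in gives no verdict.

- **Selector:** It started in click 2. I pushed the wing clockwise with the shut fingertips through clicks 3 and 4 to click 5, and never gripped it. The force read about 1 N or less at the end of each push; I did not log it during the pushes. The last wing readings were -29.5° and -31.0° against a nominal -30°, within the ±6° tolerance. Click 4 had read 4–5° against 0°, and one side-camera reading at click 3 was off by 17°; the pictures confirmed both clicks.
- **Start button:** I pressed it until it bottomed and then let go. It bottomed about 5 mm higher than I had assumed, so the push reached about 39 N. That is well above the 5 N the button needs but under the limits. When I backed off 3 mm, about 3.8 N of spring force remained, which supports a full press. The travel itself was not measured, and I judged the release only from the last picture and the arm's force returning to zero.
- **Tubes, cup and slide box:** The arm touched none of them as far as I could see. After the selector work, the cup and slide box were within a few millimetres of where they started. I did not measure how far the tubes had moved.
- **End state:** The gripper was about 10 cm above the button and touching nothing.

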